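Set a board over the sawing stand's edge and hold it for the cut

ROBOT

A 7-joint arm with a two-finger parallel gripper is mounted at the origin on the work surface. World frame = base frame: x ahead of the robot, y to its left, z up, the work surface at z = 0. Lengths are in mm, angles in rad, forces in N, time in s.
With the tool pointing down it reaches from about 400 to 875 mm from the base axis. Payload 4.4 kg.
Tool frame: the origin (TCP) lies at the very end of the fingers, on their centre line; the grasp point (between the pads) lies 19 mm behind it; y points along the fingers, z is the direction in which the jaws open and shut, and the axes are right-handed (so a half turn about y gives the same grasp; the last joint's range is limited). The gripper opens to 85 mm and grips with 20 to 120 N. Pads are 22 mm wide; open, the fingers measure 114 mm over their backs; the gripper's body (76 mm by 85 mm) begins 54 mm behind the grasp point. The pads swing forward as they close: fully open they stand 13 mm farther back than shut.
Start: joints at [-1.208, 0.628, 0.038, 1.517, -0.027, 0.996, -0.02], TCP at [270.236, 591.177, 231.313] pointing down, gripper open.
Joint ranges: [-3.06, 3.06], [-0.37, 2.12], [-1.25, 1.32], [0.18, 2.47], [-1.1, 4.24], [0.23, 1.98], [-2.94, 2.94]. Speed limits (rad/s): [2.57, 2.57, 3.14, 3.14, 3.14, 3.14, 3.14].

INTERFACE

Orientations are given as [roll, pitch, yaw] about the fixed x, y, z axes, in that order (R = Rz(yaw) Ry(pitch) Rx(roll)).
In Python, from cell import * gives the robot as it stands.
- The arm moves only by the tool apply_moves, never from a script. Its argument "targets" is a list of rows, each a list of 6 numbers: the shift along the tool's x, y, z in units of 40 mm (1.0 is 40 mm), then the turn, a rotation vector about the tool's x, y, z in units of 8 degrees (1.0 is 8 degrees). A call has 1 to 12 rows; each row shifts and turns the commanded pose from where the row before left it, along the tool's axes as they then stand; what a row does not reach is not made up. A row lasts 1/8 s, in which the tool goes at most 62.5 mm and 10.7 degrees, less where a joint would pass 70% of its speed; a pose out of reach is approached as far as the arm can. A call is refused whole if a number of a shift passes 1 or a number of a turn 1, either way. A call with a gripper value outside its range is refused whole. "jaw" is the gripper command: -1 is shut, 1 is fully open, values between are in proportion, set as the call begins (left out, the last holds). The fingers move at their own pace and stop on an object; the grip force is fixed at half the most. Time passes only in rows, so rows that do not move let the fingers close. It gives the time, the measured TCP pose, the force and the opening at its end, in the units of the state.
- read_state(): the state, without advancing time (a new reading comes with each control period).
- get_image(name): name is "scene" or "top" or "wrist"; returns the picture (384x512x3 uint8, red, green, blue); there is no depth.
- calibration(name): a dict with "fx", "fy", "cx", "cy" (pixels), "world_from_camera" (4x4, takes a point from camera to world coordinates). Camera axes: x right, y down, z forward; pixel columns grow to the right and rows downward; lengths in mm; the calibration is good to about 2 mm. A picture is of the moment at which its call begins: read the wrist's pose just before it. calibration takes no time and is no camera call; for the wrist camera it gives the pose at the moment of the call.
- finish_job(): hands the job in, once; it reports no verdict.
The state is a dict: "clock": time; "qpos": joint angles; "qd": joint speeds; "tau": joint torques, N m; "eef_pos": TCP position; "tool_rot": TCP orientation; "force": force on the tool from outside, world axes, zero at the start; "torque": the same for the moment, N m; "width": finger opening in mm.
Only numpy, scipy, OpenCV 4.12 (cv2) and the standard library are available. Lean on these libraries where they do the work, as an engineer would, in place of code of your own. Each camera call takes 0.05 s, during which the arm holds its last target. There are 200 camera calls.

TASK

The pale ash board on the sawing stand is to be sawn at its pencil line. Keep it flat on the stand and slide it, without lifting it or letting it tip, square against the low metal fence and out over the stand's end until the pencil line is about 5 mm clear of the edge. The hatched piece then hangs free and would pull the board over, so finish while still holding the board level by the part that lies on the stand; leave everything else on the bench where it is.

Things in the scene. Friction and masses are not known exactly. Their poses are not given: they have to be found in the camera images.
- stand: Brown wooden sawing stand, bolted down. Top 190 (x) by 340 mm (y), 120 mm above the bench. Origin: centre of its underside. +y points along the fence to the sawing end, over which the board is slid out; +x to the fence, a grey metal bar only 10 mm high, its face to the board at x = +67 mm, from y = -170 to +155 mm. A board against it has its centre line at x = +40 mm
- edge (a point): Middle of the stand's sawing edge: the end of the top surface, at y = +170 mm, x = 0, z = 120 mm of the stand; same axes as the stand
- board: Pale board 400 (y) x 54 (x) x 30 mm, even, 0.3 to 0.6 kg, loose, flat on the stand, up to 6 deg askew, 22 to 44 mm off the fence. Origin: centre of its underside. +y points to its hatched end, which overhangs the sawing end by 40 to 120 mm at first. Grip across the width near the other end, e.g. at y = -140 mm, above the fence: fingertips 12 mm or more over the stand's top
- line (a point): Middle of the black pencil line across the board's top, at y = -25 mm, x = 0, z = 30 mm of the board. Beyond it towards +y lies the hatched piece, 225 mm long; behind it the wanted piece, 175 mm long
- saw: Back saw lying flat on the bench to the robot's right, 410 mm long; origin under the blade near the handle. Bystander
- square: Try square lying on the bench, dark wooden stock 130 mm, steel blade 200 mm; origin under the stock's middle. Bystander
- mallet: Wooden mallet lying on the bench behind the stand, head 120 x 90 x 70 mm, handle 230 mm; origin under the head. Bystander
- glue: White glue bottle with orange cap, 60 mm across, 170 mm tall, on the left of the bench; origin under its centre. Bystander
- tin: Green varnish tin, 86 mm across, 86 mm tall, on the left of the bench; origin under its centre. Bystander
- offcut: Short pale offcut 90 x 54 x 30 mm, on the left of the bench; origin under its centre. Bystander
- chisel: Chisel lying on the bench, 270 mm long; origin under its ferrule. Bystander

How it is judged (in metres and radians):
At the end, for the whole second after the job is handed in: Pencil line 0 to 10 mm outside the stand's edge; board against the fence (3.5 mm at the line), parallel to it (2 deg), level (2 deg), still, resting on the stand's top; fingers press it with over 2 N, grasp point at least 10 mm inside the edge (y of line in the frame of edge between 0 and 0.01 m and x of line in the frame of stand above 0.0365 m and angle between the y axis of board and the y axis of stand, either way round below 0.035 rad and angle between board's own z axis and vertical below 0.035 rad and height (world z) of board between 0.116 and 0.124 m and contact force between board and stand above 0.3 N and contact force between the fingers and board above 2 N and y of the grasp point in the frame of edge below -0.01 m and linear speed of board below 0.01 m/s); the arm keeps its last pose, push and grip.
It fails at once if the board tips (more than 4 degrees) (angle between board's own z axis and vertical above 0.07 rad).
It fails at once if the board is lifted more than 12 mm off the stand (height (world z) of board above 0.132 m).
It fails at once if the board falls off the stand (height (world z) of board below 0.105 m).
It fails at once if another thing on the bench is moved more than 20 mm (distance of any of saw, square, mallet, glue, tin, offcut, chisel from where it was at the start of the episode above 0.02 m).
It also fails if it takes over 38 s, if anything falls off the work surface, if the arm or the gripper's body presses on something with over 40 N, if the wrist force passes 120 N, or if a joint passes its speed limit or range.

## Working session

There is one attempt and no reset: what is moved stays moved. The work goes in short steps, Python scripts to look and compute and a tool call to move; the robot and the scene stay as the last step left them, time stands still between calls to the robot, and variables do not carry over. Pictures are saved under pics/ and viewed, about 8 in all and at most 12, crops included, and the job is handed in when it is done.

Besides the shell and the picture viewer there is one more tool, called after ">>>" by a JSON object that holds its "fn" and its "kwargs". apply_moves: Moves the arm, as the interface text tells. Its arguments: {"type":"object","properties":{"targets":{"type":"array"},"jaw":{"type":"number"}},"required":["targets"]}

```bash
mkdir -p pics; ls; python3 - <<'E'
from cell import *
import cv2,numpy as np
s=read_state();print(s)
a=get_image("top");b=get_image("scene")
cv2.imwrite("pics/top0.png",a[:,:,::-1]);cv2.imwrite("pics/scene0.png",b[:,:,::-1])
for n in("top","scene","wrist"):print(n,calibration(n))
E
```

```text
pics
{'clock': 0.0, 'qpos': array([-1.20777973,  0.62929757,  0.03842924,  1.51838536, -0.02697473,
        0.99630757, -0.0200186 ]), 'qd': array([-0.00029555, -0.00224244,  0.00153361,  0.00154541, -0.00108287,
        0.00086902,  0.00030451]), 'tau': array([-3.88597691e-04, -5.63417387e+01,  1.22609898e+00, -1.93448067e+01,
        1.10155408e-02,  1.01170165e-02, -9.78798994e-06]), 'eef_pos': array([269.97721338, 590.58409604, 230.414787  ]), 'tool_rot': array([-1.57267616e+00, -3.64999324e-05, -4.28811508e-01]), 'force': array([-0.42141738,  0.08775437, -0.37757074]), 'torque': array([ 0.00138965, -0.00058873, -0.01901985]), 'width': 85.52517861562733}
top {'fx': 355.95341369164026, 'fy': 355.95341369164026, 'cx': 245.98057628116422, 'cy': 187.9638102484902, 'world_from_camera': array([[ 1.95791979e-03, -9.89186650e-01,  1.46649029e-01,
         3.02763708e+02],
       [-9.99818225e-01,  8.44851522e-04,  1.90473797e-02,
        -1.51704770e+00],
       [-1.89653104e-02, -1.46659665e-01, -9.89005187e-01,
         1.55833970e+03],
       [ 0.00000000e+00,  0.00000000e+00,  0.0000
[... 280 characters left out ...]
28924991e-01,  5.03642586e-01,
        -7.65305133e+02],
       [-1.36073376e-02, -7.71160934e-01, -6.36494818e-01,
         1.07637332e+03],
       [ 0.00000000e+00,  0.00000000e+00,  0.00000000e+00,
         1.00000000e+00]])}
wrist {'fx': 281.7534624249555, 'fy': 281.7534624249555, 'cx': 256.66897126254594, 'cy': 189.17282995841248, 'world_from_camera': array([[ 4.15467234e-01,  8.66983619e-01,  2.75184270e-01,
         1.99894702e+02],
       [ 9.09605621e-01, -3.95284508e-01, -1.27936591e-01,
         6.23674385e+02],
       [-2.14284983e-03,  3.03462620e-01, -9.52840934e-01,
         3.71536778e+02],
       [ 0.00000000e+00,  0.00000000e+00,  0.00000000e+00,
         1.00000000e+00]])}
```

View pics/top0.png

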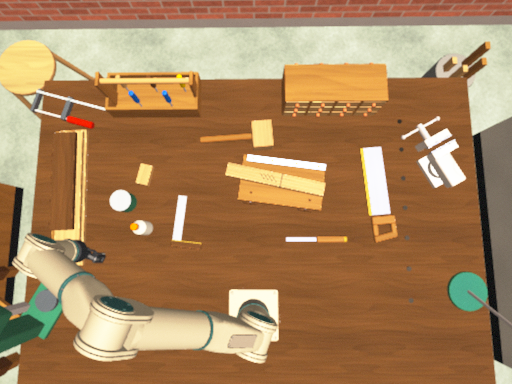

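View pics/scene0.png

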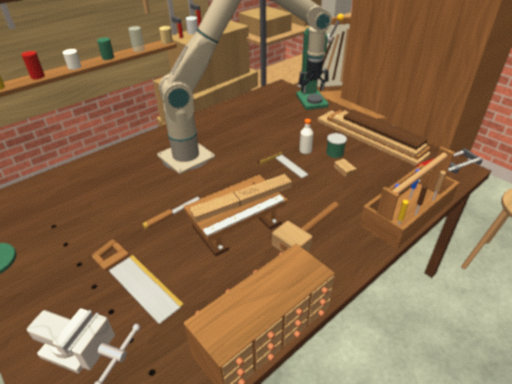

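```bash
python3 - <<'E'
import cv2
a=cv2.imread("pics/top0.png")[140:220,215:340]
cv2.imwrite("pics/crop0.png",cv2.resize(a,None,fx=6,fy=6,interpolation=cv2.INTER_CUBIC))
E
```

```text
(no output)
```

View pics/crop0.png

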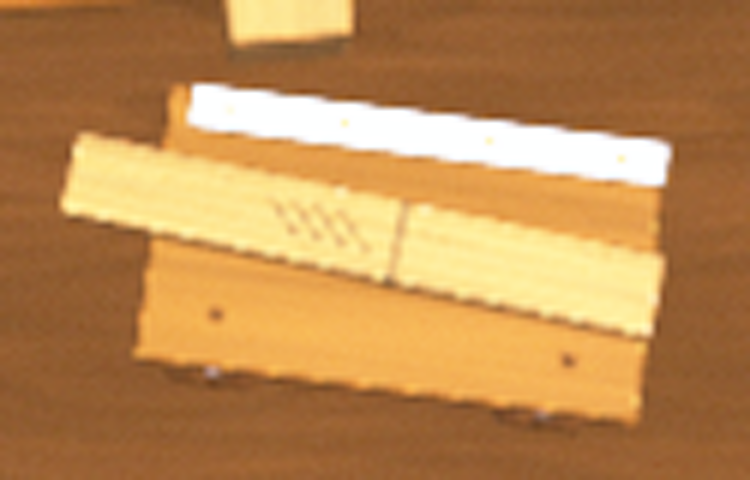

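The top view shows the board askew on the stand, with its hatched end out to the left (+y) and the white fence on the far (+x) side. The pencil line is at crop (405,205)–(390,282). I'll cast these corners to world coordinates.

```bash
cat > h.py <<'E'
import numpy as np
def ray(c,u,v,z):
    T=c["world_from_camera"];d=T[:3,:3]@np.array([(u-c["cx"])/c["fx"],(v-c["cy"])/c["fy"],1.])
    return T[:3,3]+d*(z-T[2,3])/d[2]
E
python3 - <<'E'
from cell import *
from h import *
c=calibration("top")
f=lambda X,Y,z:ray(c,215+(X+.5)/6-.5,140+(Y+.5)/6-.5,z)[:2]
P=dict(fL=(190,128,130),fR=(665,185,130),sLF=(133,357,120),sRF=(638,422,120),sLB=(172,86,120),
 bLB=(78,133,150),bLF=(62,211,150),bRB=(665,257,150),bRF=(652,336,150),l1=(405,205,150),l2=(390,282,150))
p={k:f(*v) for k,v in P.items()}
for k in p:print(k,p[k].round(1))
n=np.linalg.norm
print("fence len",n(p['fL']-p['fR']),"stand front",n(p['sLF']-p['sRF']),"board",n(p['bLB']-p['bRB']),n(p['bLF']-p['bRF']),"w",n(p['bLB']-p['bLF']),n(p['bRB']-p['bRF']))
ang=lambda d:np.degrees(np.arctan2(-d[0],d[1]))
for a,b in(('fL','fR'),('sLF','sRF'),('bLB','bRB'),('bLF','bRF')):print(a,b,ang(p[a]-p[b]))
th=np.radians((ang(p['fL']-p['fR'])+ang(p['sLF']-p['sRF']))/2)
ey=np.array([-np.sin(th),np.cos(th)]);ex=np.array([ey[1],-ey[0]])
S=np.mean([p['fL']-67*ex-155*ey,p['fR']-67*ex+170*ey,p['sLF']+95*ex-170*ey,p['sRF']+95*ex+170*ey],0)
for q in [p['fL']-67*ex-155*ey,p['fR']-67*ex+170*ey,p['sLF']+95*ex-170*ey,p['sRF']+95*ex+170*ey]:print('S?',q)
print("stand",S,np.degrees(th))
for k in p:print(k,((p[k]-S)@ex).round(1),((p[k]-S)@ey).round(1))
E
```

```text
fL [626.8  25.1]
fR [ 586.5 -297.2]
sLF [470.3  63.7]
sRF [ 426.3 -276.2]
sLB [658.7  37.8]
bLB [618.9 100.3]
bLF [565.5 110.6]
bRB [ 533.7 -291.6]
bRF [ 480.7 -281.4]
l1 [ 569.2 -119.3]
l2 [ 517.1 -108.7]
fence len 324.8174918776521 stand front 342.73346534737124 board 401.0474019865624 400.98520516130054 w 54.458901291826145 53.94377837594381
fL fR -7.12437865600761
sLF sRF -7.383655864829043
bLB bRB -12.27113840475195
bLF bRF -12.197730823067907
S? [ 540.72215046 -120.19393418]
S? [ 541.47435619 -120.10486159]
S? [ 543.10686987 -116.97506031]
S? [ 541.99256175 -119.58785889]
stand [ 541.82398457 -119.21542874] -7.254017260418326
fL 66.0 153.9
fR 66.8 -170.9
sLF -94.0 172.4
sRF -94.8 -170.3
sLB 96.1 170.5
bLB 48.8 227.5
bLF -5.6 230.9
bRB 13.7 -172.0
bRF -40.1 -168.6
l1 27.2 3.4
l2 -25.9 7.3
```

>>> {"fn": "apply_moves", "kwargs": {"targets": [[0,0,0,0,0.97,0],[0,0,0,0,0.97,0],[0,0,0,0,0.97,0],[0,0,0,0,0.97,0],[0,0,0,0,0.97,0],[0,0,0,0,0.97,0],[0,0,0,0,0.97,0],[0,0,0,0,0.97,0],[0,0,0,0,0.97,0],[0,0,0,0,0.97,0]], "jaw": 1}}

```text
clock: 1.35
eef_pos: [270.0, 590.9, 230.8]
tool_rot: [-1.571, -0.001, -1.788]
force: [0.1, 0.1, 0.2]
width: 85.5
```

>>> {"fn": "apply_moves", "kwargs": {"targets": [[0.9,0,0.85,0,0,0],[0.9,0,0.85,0,0,0],[0.9,0,0.85,0,0,0],[0.9,0,0.85,0,0,0],[0.9,0,0.85,0,0,0],[0.9,0,0.85,0,0,0],[0.9,0,0.85,0,0,0],[0.9,0,0.85,0,0,0],[0.9,0,0.85,0,0,0],[0.9,0,0.85,0,0,0],[0.9,0,0.85,0,0,0],[0.9,0,0.85,0,0,0]]}}

```text
clock: 2.85
eef_pos: [578.4, 81.6, 230.9]
tool_rot: [-1.572, 0.0, -1.783]
force: [0.9, 0.7, -0.2]
width: 85.1
```

>>> {"fn": "apply_moves", "kwargs": {"targets": [[0.87,0,0.03,0,0,0],[0.87,0,0.03,0,0,0],[0.87,0,0.03,0,0,0],[0.87,0,0.03,0,0,0],[0.87,0,0.03,0,0,0],[0.87,0,0.03,0,0,0],[0.87,0,0.03,0,0,0],[0.87,0,0.03,0,0,0],[0.87,0,0.03,0,0,0],[0,0,0,0,0,0],[0,0,0,0,0,0]]}}

```text
clock: 4.22
eef_pos: [522.5, -224.6, 230.9]
tool_rot: [-1.572, 0.001, -1.783]
force: [0.9, 0.9, 0.5]
width: 85.7
```

```bash
python3 - <<'E'
from cell import *
import cv2
print(calibration("wrist")["world_from_camera"].round(3).tolist())
cv2.imwrite("pics/w1.png",get_image("wrist")[:,:,::-1])
E
```

```text
[[0.978, -0.2, -0.065, 539.477], [-0.21, -0.932, -0.296, -148.292], [-0.001, 0.303, -0.953, 372.034], [0.0, 0.0, 0.0, 1.0]]
```

View pics/w1.png

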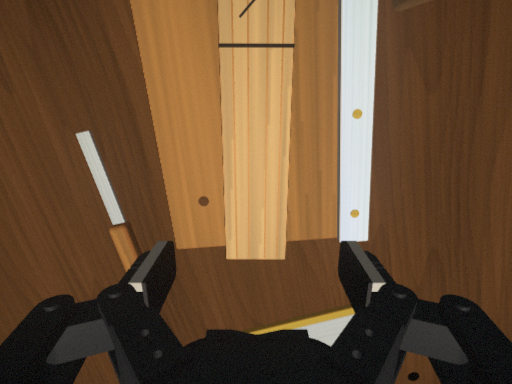

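```bash
python3 - <<'E'
from cell import *
from h import *
c=calibration("wrist");S=np.array([541.8,-119.2]);th=np.radians(-7.25)
ex=np.array([np.cos(th),np.sin(th)]);ey=np.array([-ex[1],ex[0]])
for n,u,v,z in(('bRF',226,259,150),('bRB',286,259,150),('l2',219,45,150),('l1',295,45,150),('fence0',340,1,130),('fence1',339,240,130),('standRF',176,249,120)):
    p=ray(c,u,v,z)[:2];print(n,p.round(1),((p-S)@ex).round(1),((p-S)@ey).round(1))
s=read_state();p=s['eef_pos'][:2];print('tcp',s['eef_pos'],s['tool_rot'],((p-S)@ex).round(1),((p-S)@ey).round(1))
E
```

```text
bRF [ 484.  -275.3] -37.7 -162.2
bRB [ 536.7 -286.5] 16.0 -166.6
l2 [ 520.9 -105.9] -22.4 10.6
l1 [ 573.8 -117.2] 31.5 6.0
fence0 [614.6 -92.3] 68.8 35.9
fence1 [ 589.6 -289.2] 68.9 -162.6
standRF [ 430.  -270.9] -91.8 -164.6
tcp [ 522.8022653  -224.05088633  230.94404564] [-1.57148835e+00  1.22998726e-03 -1.78161881e+00] -5.6 -106.4
```

>>> {"fn": "apply_moves", "kwargs": {"targets": [[0,0.6,0,0,0,0],[0,0.6,0,0,0,0],[0,0.6,0,0,0,0],[0,0.4,0,0,0,0],[0,0.2,0,0,0,0],[0,0,0,0,0,0],[0,0,0,0,0,0]]}}

```text
clock: 5.15
eef_pos: [523.1, -225.8, 136.0]
tool_rot: [-1.569, -0.0, -1.783]
force: [0.4, -0.2, 0.0]
width: 85.5
```

>>> {"fn": "apply_moves", "kwargs": {"targets": [[0,0,0,0,0,0],[0,0,0,0,0,0],[0,0,0,0,0,0],[0,0,0,0,0,0],[0,0,0,0,0,0],[0,0,0,0,0,0]], "jaw": -1}}

```text
clock: 5.9
eef_pos: [522.6, -225.7, 136.2]
tool_rot: [-1.57, 0.0, -1.783]
force: [-1.3, 1.2, 4.8]
width: 52.1
```

```bash
python3 - <<'E'
from cell import *
import cv2
s=read_state();print(s['clock'],s['eef_pos'],s['tool_rot'],s['force'],s['torque'],s['width'])
cv2.imwrite("pics/w2.png",get_image("wrist")[:,:,::-1])
E
```

```text
5.9 [ 522.57387509 -225.6606637   136.15632117] [-1.57030214e+00  1.57067399e-04 -1.78303680e+00] [-1.27402392  1.24829512  4.79260913] [0.18678517 0.35347398 0.06028195] 52.06475943018182
```

View pics/w2.png

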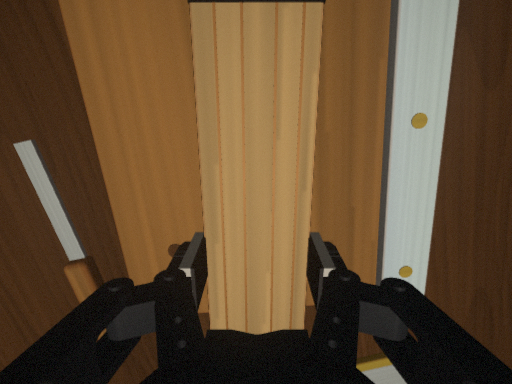

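>>> {"fn": "apply_moves", "kwargs": {"targets": [[0,0.03,0,0,0,0],[0,0,0,0,-0.12,0],[0,0,0,0,-0.16,0],[0,0,0,0,-0.16,0],[0,0,0,0,-0.12,0],[0,0,0,0,-0.06,0],[0,0,0,0,0,0]]}}

```text
clock: 6.82
eef_pos: [525.9, -226.3, 136.3]
tool_rot: [-1.563, -0.001, -1.699]
force: [3.2, 0.1, 7.1]
width: 52.4
```

>>> {"fn": "apply_moves", "kwargs": {"targets": [[-0.1,0,0.03,0,0,0],[-0.2,0,0.06,0,0,0],[-0.25,0,0.07,0,0,0],[-0.25,0,0.07,0,0,0],[-0.25,0,0.07,0,0,0],[-0.2,0,0.06,0,0,0],[-0.1,0,0.03,0,0,0],[0,0,0,0,0,0]]}}

```text
clock: 7.82
eef_pos: [544.8, -178.9, 136.2]
tool_rot: [-1.568, -0.006, -1.698]
force: [-2.9, -7.5, 9.6]
width: 52.2
```

>>> {"fn": "apply_moves", "kwargs": {"targets": [[-0.12,0,0.03,0,0,0],[-0.22,0,0.05,0,0,0],[-0.3,0,0.07,0,0,0],[-0.3,0,0.07,0,0,0],[-0.3,0,0.07,0,0,0],[-0.3,0,0.07,0,0,0],[-0.3,0,0.07,0,0,0],[-0.3,0,0.07,0,0,0],[-0.25,0,0.06,0,0,0],[-0.15,0,0.04,0,0,0],[-0.06,0,0.02,0,0,0],[0,0,0,0,0,0]]}}

```text
clock: 9.32
eef_pos: [582.3, -79.4, 136.1]
tool_rot: [-1.569, -0.006, -1.699]
force: [-2.7, -8.5, 10.4]
width: 52.3
```

```bash
python3 - <<'E'
from cell import *
import cv2
s=read_state();print(s['clock'],s['eef_pos'],s['tool_rot'],s['force'],s['torque'],s['width'])
cv2.imwrite("pics/w3.png",get_image("wrist")[:,:,::-1])
cv2.imwrite("pics/t3.png",get_image("top")[:,:,::-1])
E
```

```text
9.325 [582.31549165 -79.41591288 136.14741791] [-1.56850287 -0.00617029 -1.69859717] [-2.70032597 -8.51793888 10.42765432] [-1.78201298  1.1124549   0.35952224] 52.33490095912981
```

View pics/w3.png

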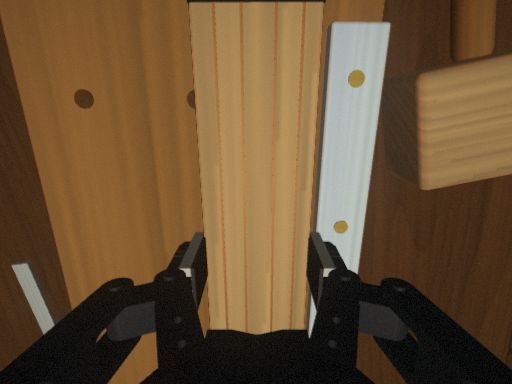

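```bash
python3 - <<'E'
from cell import *
from h import *
import cv2
im=cv2.imread("pics/w3.png");g=cv2.cvtColor(im,cv2.COLOR_BGR2GRAY).astype(int)
print("col 255 rows",g[:8,255],"col210",g[:8,210],"col300",g[:8,300])
print("col 360 rows",g[14:32,360]);
for r in(40,100,200):print(r,290,im[r,290:345].sum(1).tolist())
c=calibration("wrist");S=np.array([541.8,-119.2]);th=np.radians(-7.25)
ex=np.array([np.cos(th),np.sin(th)]);ey=np.array([-ex[1],ex[0]])
for n,u,v,z in(('l2',191,0.5,150),('l1',322,0.5,150),('fenceEndL',330,23,130),('fenceEndR',389,24,130),('fence1',318,190,130),('bR',320,40,150),('bR',311,190,150)):
    p=ray(c,u,v,z)[:2];print(n,((p-S)@ex).round(1),((p-S)@ey).round(1))
p=read_state()['eef_pos'][:2];print('tcp',((p-S)@ex).round(1),((p-S)@ey).round(1))
t=cv2.imread("pics/t3.png")[130:220,205:345]
cv2.imwrite("pics/crop3.png",cv2.resize(t,None,fx=5.7,fy=5.7,interpolation=cv2.INTER_CUBIC))
E
```

```text
col 255 rows [ 32  65 119 138 137 139 135 140] col210 [ 32  40  94 125 126 126 125 126] col300 [ 29  65 115 136 132 134 135 136]
col 360 rows [ 94  93  99  95  94  95  95 111 143 155 172 175 177 177 176 177 179 178]
40 290 [391, 386, 391, 385, 393, 392, 391, 383, 383, 380, 388, 345, 319, 310, 356, 371, 375, 365, 367, 364, 359, 359, 366, 363, 356, 368, 377, 375, 385, 367, 347, 273, 266, 266, 261, 273, 231, 205, 211, 203, 308, 455, 494, 528, 539, 527, 529, 521, 528, 531, 528, 526, 530, 524, 524]
100 290 [398, 410, 400, 398, 403, 401, 403, 398, 356, 339, 349, 356, 380, 383, 380, 373, 365, 372, 365, 370, 388, 408, 404, 420, 416, 411, 387, 358, 285, 261, 273, 266, 232, 223, 213, 247, 431, 487, 533, 561, 555, 545, 543, 542, 540, 540, 548, 548, 544, 544, 541, 534, 541, 541, 556]
200 290 [409, 403, 397, 404, 395, 375, 365, 378, 382, 376, 369, 376, 375, 383, 392, 407, 412, 421, 415, 412, 393, 328, 265, 260, 263, 231, 212, 220, 344, 482, 546, 572, 562, 556, 547, 544, 558, 560, 571, 553, 557, 556, 556, 553, 551, 555, 553, 553, 567, 562, 566, 555, 558, 563, 558]
l2 10.2 159.5
l1 61.1 159.5
fenceEndL 69.4 156.2
fenceEndR 96.6 155.8
fence1 69.3 75.4
bR 61.2 145.7
bR 61.3 82.0
tcp 35.2 44.6
```

>>> {"fn": "apply_moves", "kwargs": {"targets": [[-0.06,0,0.02,0,0,0],[-0.09,0,0.02,0,0,0],[-0.09,0,0.03,0,0,0],[-0.07,0,0.02,0,0,0],[-0.04,0,0.02,0,0,0],[0,0,0,0,0,0]]}}

```text
clock: 10.18
eef_pos: [588.2, -66.5, 136.1]
tool_rot: [-1.569, -0.006, -1.699]
force: [-4.5, -8.9, 11.7]
width: 52.2
```

>>> {"fn": "apply_moves", "kwargs": {"targets": [[0,0,0.03,0,0,0],[0,0,0.03,0,0,0],[0,0,0,0,0,0]]}}

```text
clock: 10.55
eef_pos: [588.2, -66.5, 136.1]
tool_rot: [-1.574, -0.006, -1.699]
force: [-10.6, -9.1, 16.4]
width: 52.4
```

```bash
python3 - <<'E'
from cell import *
import cv2,numpy as np
s=read_state();print(s['clock'],s['eef_pos'],s['tool_rot'],s['force'],s['torque'],s['width'])
w=get_image("wrist")[:,:,::-1];t=get_image("top")[:,:,::-1]
cv2.imwrite("pics/w4.png",w);cv2.imwrite("pics/t4.png",t)
a=cv2.resize(w[0:130,170:420],None,fx=3,fy=3,interpolation=cv2.INTER_CUBIC)
b=cv2.resize(t[150:190,200:325],None,fx=6,fy=5,interpolation=cv2.INTER_CUBIC)
cv2.imwrite("pics/c4.png",np.vstack([a,b[:200]]))
E
```

```text
10.55 [588.2127106  -66.45781914 136.11560607] [-1.57354863 -0.00576135 -1.69937646] [-10.62351342  -9.10295065  16.4321773 ] [-1.74817885  2.00288943  0.23469488] 52.37861856895827
```

View pics/c4.png

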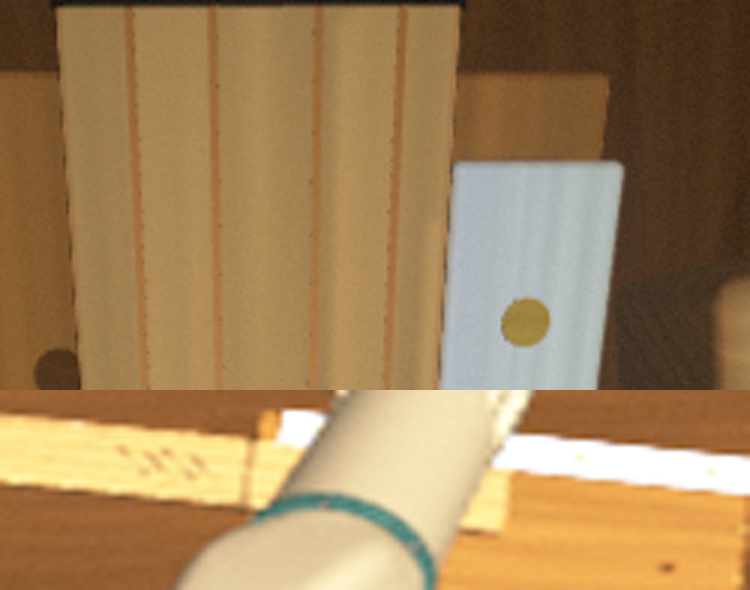

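```bash
python3 - <<'E'
from cell import *
from h import *
import cv2
c=calibration("wrist");S=np.array([541.8,-119.2]);th=np.radians(-7.25)
ex=np.array([np.cos(th),np.sin(th)]);ey=np.array([-ex[1],ex[0]])
def P(n,c,u,v,z):
    p=ray(c,u,v,z)[:2];print(n,((p-S)@ex).round(1),((p-S)@ey).round(1))
g=cv2.cvtColor(cv2.imread("pics/w4.png"),cv2.COLOR_BGR2GRAY).astype(int)
print(g[:6,200:310:20].T.tolist()); print(g[18:30,340:365].mean(1).round(),g[48:60,340:365].mean(1).round())
for z in(150,):
  P('line near',c,187,1.2,z);P('line near',c,324,1.2,z)
P('edge',c,345,23.8,120);P('edgeR',c,372,24.3,120);P('edgeL',c,180,23.8,120)
P('fenceL',c,321,53.5,130);P('fenceR',c,377,54,130)
P('bR',c,317,100,150);P('fL',c,318.5,100,130)
t=calibration("top")
q=lambda X,Y:(200+(X+.5)/6-.5,150+(Y-390+.5)/5-.5)
P('top l1',t,*q(253,440),150);P('top l2',t,*q(246,507),150);P('top corner',t,*q(262,412),120);P('top edge by board',t,*q(258,437),120);P('fenceend',t,*q(281,411),130);P('fenceendlow',t,*q(277,445),130)
E
```

```text
[[25, 44, 96, 121, 122, 124], [31, 46, 100, 132, 133, 132], [31, 53, 92, 106, 106, 110], [30, 46, 99, 133, 130, 133], [30, 64, 105, 126, 125, 123], [28, 61, 113, 133, 132, 134]]
[53. 54. 52. 54. 54. 57. 68. 81. 88. 93. 95. 94.] [ 96.  97.  96.  97.  93. 110. 148. 165. 179. 182. 182. 183.]
line near 13.0 172.9
line near 66.2 172.8
edge 83.3 171.6
edgeR 96.6 171.3
edgeL 2.3 171.7
fenceL 70.4 157.0
fenceR 96.9 156.7
bR 65.9 136.2
fL 70.6 136.0
top l1 64.8 171.7
top l2 9.4 169.2
top corner 95.8 170.4
top edge by board 74.5 170.4
fenceend 95.9 157.0
fenceendlow 67.1 156.1
```

The crop shows the pencil line roughly 1–2 mm outside the edge. The board's top edge is not yet hiding the fence edge, so a gap of about 4 mm remains and the push is being held by friction. I'll ease the down-press and move on along and into the fence.

>>> {"fn": "apply_moves", "kwargs": {"targets": [[0,-0.02,0,0,0,0],[-0.03,0,0.03,0,0,0],[-0.04,0,0.03,0,0,0],[-0.02,0,0.03,0,0,0],[0,0,0.01,0,0,0],[0,0,0,0,0,0]]}}

```text
clock: 11.4
eef_pos: [592.0, -62.9, 136.2]
tool_rot: [-1.575, -0.005, -1.7]
force: [-9.3, -7.5, 13.4]
width: 52.4
```

```bash
python3 - <<'E'
from cell import *
import cv2,numpy as np
s=read_state();print(s['clock'],s['eef_pos'],s['tool_rot'],s['force'],s['torque'],s['width'])
w=get_image("wrist")[:,:,::-1]
cv2.imwrite("pics/w5.png",w)
for r in(60,80,100,150):print(r,w[r,300:335].astype(int).sum(1).tolist(),w[r,185:210].astype(int).sum(1).tolist())
g=cv2.cvtColor(w.copy(),cv2.COLOR_BGR2GRAY).astype(int)
print(g[:5,200:310:20].T.tolist(),g[15:40,340:365].mean(1).round())
E
```

```text
11.4 [591.98168954 -62.86083368 136.22201373] [-1.57521451 -0.00528496 -1.69965173] [-9.31998998 -7.47011153 13.3732851 ] [-1.54681211  1.87438386  0.10887114] 52.362587699054004
60 [371, 336, 323, 360, 387, 388, 378, 378, 376, 375, 364, 368, 376, 377, 374, 389, 385, 392, 358, 363, 258, 283, 289, 295, 297, 297, 316, 311, 289, 295, 273, 293, 290, 281, 284] [251, 267, 272, 263, 270, 272, 277, 270, 335, 358, 371, 370, 367, 363, 363, 363, 358, 363, 357, 363, 359, 365, 369, 375, 373]
80 [342, 346, 370, 387, 390, 380, 382, 377, 374, 380, 379, 390, 399, 416, 424, 424, 422, 382, 381, 541, 564, 565, 554, 555, 545, 560, 564, 554, 553, 562, 560, 560, 557, 561, 566] [248, 264, 264, 275, 269, 269, 283, 276, 210, 319, 358, 370, 370, 375, 363, 370, 361, 361, 361, 359, 362, 366, 368, 370, 364]
100 [355, 374, 390, 384, 387, 381, 378, 375, 373, 377, 391, 401, 415, 426, 418, 414, 379, 402, 534, 558, 561, 559, 565, 554, 559, 554, 555, 554, 566, 564, 573, 572, 568, 580, 574] [265, 259, 263, 269, 265, 268, 264, 271, 274, 284, 351, 358, 381, 366, 373, 377, 364, 365, 362, 361, 363, 363, 376, 379, 377]
150 [389, 392, 382, 378, 375, 373, 376, 386, 399, 419, 435, 430, 420, 399, 377, 537, 568, 569, 568, 568, 566, 564, 562, 565, 565, 571, 575, 570, 570, 577, 581, 566, 570, 569, 581] [268, 262, 268, 269, 254, 258, 263, 265, 276, 269, 281, 281, 292, 301, 355, 379, 389, 375, 384, 378, 371, 371, 366, 371, 379]
[[28, 48, 91, 127, 127], [20, 48, 101, 134, 132], [35, 54, 95, 111, 112], [35, 53, 99, 136, 133], [29, 51, 92, 127, 128], [28, 64, 116, 134, 134]] [53. 53. 53. 53. 53. 53. 53. 54. 53. 54. 54. 54. 54. 54. 54. 55. 55. 54.
 61. 79. 87. 93. 95. 95. 95.]
```

>>> {"fn": "apply_moves", "kwargs": {"targets": [[0,0,0.03,0,0,0],[0,0,0.02,0,0,0],[0,0,0,0,0,0]]}}

```text
clock: 11.82
eef_pos: [592.1, -62.8, 136.3]
tool_rot: [-1.579, -0.005, -1.7]
force: [-13.9, -6.6, 17.7]
width: 52.1
```

```bash
python3 - <<'E'
from cell import *
from h import *
import cv2
s=read_state();print(s['clock'],s['eef_pos'],s['tool_rot'],s['force'],s['torque'],s['width'])
w=get_image("wrist")[:,:,::-1].copy();t=get_image("scene")[:,:,::-1]
cv2.imwrite("pics/w6.png",w);cv2.imwrite("pics/s6.png",t)
for r in(80,100,150):
  x=w[r].astype(int).sum(1);print(r,x[310:325].tolist(),x[360:390].tolist())
g=cv2.cvtColor(w,cv2.COLOR_BGR2GRAY).astype(int);print(g[28:40,340:365].mean(1).round())
c=calibration("wrist");S=np.array([541.8,-119.2]);th=np.radians(-7.25)
ex=np.array([np.cos(th),np.sin(th)]);ey=np.array([-ex[1],ex[0]])
for n,u,v,z in(('lineL',188,1.2,150),('lineR',323,1.2,150),('edge',350,33.7,120),('bR',317,100,150),('bL',195,100,150),('visF',317.5,100,130)):
    p=ray(c,u,v,z)[:2];print(n,((p-S)@ex).round(1),((p-S)@ey).round(1))
a=cv2.resize(w[0:130,170:420],None,fx=3,fy=3,interpolation=cv2.INTER_CUBIC)
b=cv2.resize(t[160:225,165:315],None,fx=5,fy=3,interpolation=cv2.INTER_CUBIC)
cv2.imwrite("pics/c6.png",np.vstack([a,b]))
E
```

```text
11.825 [592.0531207  -62.81475318 136.25984628] [-1.57913733 -0.0047971  -1.69968142] [-13.91418459  -6.5658262   17.73566651] [-1.41500941  2.80768997  0.12998592] 52.10332551951291
80 [378, 386, 398, 418, 416, 421, 412, 386, 378, 531, 562, 558, 553, 555, 559] [547, 553, 555, 571, 562, 556, 545, 500, 293, 179, 172, 175, 166, 154, 148, 170, 165, 167, 172, 170, 168, 164, 163, 175, 157, 167, 159, 161, 161, 165]
100 [394, 408, 415, 435, 424, 409, 391, 372, 537, 559, 561, 555, 560, 556, 553] [568, 564, 570, 551, 539, 496, 264, 181, 183, 174, 184, 184, 177, 170, 171, 151, 163, 170, 162, 158, 143, 158, 161, 148, 156, 152, 146, 141, 151, 154]
150 [433, 431, 421, 384, 359, 534, 570, 571, 570, 569, 560, 558, 560, 562, 566] [309, 197, 175, 183, 176, 183, 184, 180, 171, 163, 181, 183, 176, 174, 169, 151, 162, 147, 145, 153, 150, 150, 144, 145, 145, 143, 139, 148, 162, 156]
[54. 53. 54. 55. 54. 61. 80. 87. 93. 95. 94. 95.]
lineL 16.7 177.1
lineR 69.3 176.9
edge 89.5 171.3
bR 69.3 140.2
bL 16.9 140.4
visF 73.5 140.1
```

View pics/c6.png

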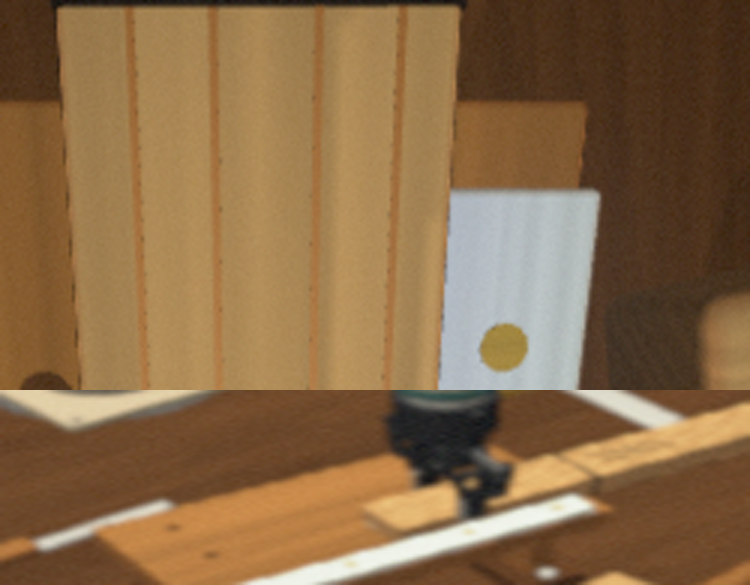

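The wrist view puts the line about 6 mm outside the edge and the board's edge against the fence. The fence is occluded by the amount contact predicts, to within 1 mm, and the two are parallel. I'll let it settle, check once more and hand in.

>>> {"fn": "apply_moves", "kwargs": {"targets": [[0,0,0,0,0,0],[0,0,0,0,0,0],[0,0,0,0,0,0],[0,0,0,0,0,0]]}}

```text
clock: 12.42
eef_pos: [592.1, -62.8, 136.3]
tool_rot: [-1.579, -0.005, -1.7]
force: [-13.9, -7.1, 16.7]
width: 52.0
```

```bash
python3 - <<'E'
from cell import *
import cv2,numpy as np
s=read_state();print(s['clock'],s['eef_pos'],s['tool_rot'],s['force'],s['width'],abs(s['qd']).max())
w=get_image("wrist")[:,:,::-1];cv2.imwrite("pics/w7.png",w)
print("mean diff to previous view",cv2.absdiff(w,cv2.imread("pics/w6.png")).mean())
if abs(s['qd']).max()<.01 and 50<s['width']<55: print(finish_job())
E
```

```text
12.425 [592.05217481 -62.83870841 136.26699311] [-1.5790758  -0.00481553 -1.6996951 ] [-13.88297755  -7.07975187  16.69464705] 52.0411805380894 0.001154593651336471
mean diff to previous view 2.8011661105685763
the job is handed in; nothing more can be done
None
```

I gripped the board near its rear end, squared it to the fence and slid it flat along and out over the stand's end. I handed it in at about 12.5 s with the arm still holding it. No verdict was reported.

**Last checks**
- **Pencil line:** about 6 mm outside the edge by the wrist camera. The top view, carried forward by the last 4 mm move, gives about 4 mm, and the arm's travel gives about 5.5 mm. These differ by about 2 mm, but all fall within 0 to 10 mm.
- **Fence:** the board is within about 1 mm of it. The fence's visible width suggests a gap of about 0.7 mm, so firm contact isn't proven, but it is inside the 3.5 mm allowed. The board is parallel to within about 1°.
- **Level:** the tool was tilted about 0.5°. I did not measure the board's own tilt.
- **Grip and stillness:** the fingers held at 52 mm. The arm pressed about 17 N down and 14 N towards the fence, and was still. The grasp point is about 108 mm inside the edge.

**What disagreed**
- **First push to the fence:** it stopped about 4 mm short because friction held the board. The wrist view showed this, and I corrected it by easing the down-press and moving on.
- **Board width:** the close wrist views read it 1 to 3 mm under its 54 mm, so those readings carry a millimetre or so of error.
- **Other things on the bench:** I did not measure these at the end. I planned the moves to clear them, and no stray contact showed in the forces.

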